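# Hook a circuit board under the tray's lip and lay it flat

## Task

Fit the green circuit board into the grey equipment tray: pick it up by its heat sink, tilt it so that the edge with the gold contacts points down, slip that edge under the tray's yellow lip, then lower the other edge until the board lies flat on the tray's rails, and only then let go. Leave the blue board where it is.

Things in the scene. Friction and masses are not known exactly. Their poses are not given: they have to be found in the camera images.
- green_board_grip (a point): Green circuit board 110 (x) x 90 (y) x 4 mm, 0.16 kg, lying flat. On it a fixed aluminium finned heat sink, 50 x 50 mm, 4 to 26 mm above the underside (solid from 8), centre 6 mm from board centre towards -x. This point: heat-sink centre in plan, 15 mm above the underside. Axes: z up, x to the gold-contact edge, which starts facing away from the robot (yaw up to 0.4). Small parts at the -x end, 13 mm high.
- green_board_edge (a point): Middle of the green board's gold-contact (+x) edge, half-way through its 4 mm thickness: 61 mm along the board's +x and 13 mm below the heat-sink point. Same axes.
- tray: Grey tray fixed to the bench, 136 x 112 mm, yaw up to 0.3. Origin: centre of underside; x to the lip (away from robot), z up. Rails along x at y +-34 mm, tops at z 10, carry the board. Far wall inner face x 61. Near stop: inner face x -61 up to z 12, sloping out to x -67 at its top, z 23. Side walls: inner faces y +-52, 14 high. Seated board: centre over the origin (play +-6 in x, +-7 in y), underside z 10.
- tray_lip (a point): Middle of the free edge of the tray's yellow lip, on its underside: x 41, y 0, z 26 mm in the tray's frame and axes. The lip, 110 mm wide and 4 mm thick, reaches from here 20 mm in +x to the far wall. The board passes between lip and near stop only when tilted (about 15 degrees is good), gold edge low and pushed 8 to 20 mm under the lip before its other edge is lowered.
- blue_board_grip (a point): Blue circuit board of the same shape and size as the green one, with the same heat sink; this point lies at the same place on it. A bystander: the two boards lie side by side, left of the tray, in either order.

How it is judged:
On the way, in this order (a step that is already met when the one before it is completed fails the run):
1. the green board, tilted by more than 0.1 rad, has its gold-contact edge under the lip (x of green_board_edge in the frame of tray above 0.043 m and z of green_board_edge in the frame of tray between 0.006 and 0.026 m and y of green_board_edge in the frame of tray between -0.02 and 0.02 m and angle between green_board_grip's own z axis and vertical above 0.1 rad), for 0.1 s.
2. its other edge is lowered to within about 8 mm of the rails (tilt below 0.08 rad) while the fingers still hold it (x of green_board_edge in the frame of tray above 0.043 m and z of green_board_edge in the frame of tray between 0.006 and 0.026 m and y of green_board_edge in the frame of tray between -0.02 and 0.02 m and angle between green_board_grip's own z axis and vertical below 0.08 rad and contact force between the fingers and green_board above 0.5 N), for 0.05 s.
At the end, for the whole second after the job is handed in: The green board lies at rest in the tray: gold-contact edge at least 2 mm under the yellow lip and within 20 mm of the tray's centre line, board level within 0.05 rad and turned less than 0.18 rad from the tray, resting on the rails (heat-sink point 21 to 29 mm above the tray's underside) (x of green_board_edge in the frame of tray above 0.043 m and z of green_board_edge in the frame of tray between 0.006 and 0.026 m and y of green_board_edge in the frame of tray between -0.02 and 0.02 m and angle between green_board_grip's own z axis and vertical below 0.05 rad and z of green_board_grip in the frame of tray between 0.021 and 0.029 m and angle between the x axis of green_board_grip and the x axis of tray, either way round below 0.18 rad and linear speed of green_board below 0.02 m/s); the robot touches nothing.
It fails at once if the blue board is moved by more than 20 mm (distance of blue_board_grip from where it was at the start of the episode above 0.02 m).
It also fails if it takes over 38 s, if anything falls off the work surface, if the arm or the gripper's body presses on something with over 40 N, if the wrist force passes 120 N, or if a joint passes its speed limit or range.

## Robot

A 6-joint arm with a two-finger parallel gripper is mounted at the origin on a cart in front of the work surface, level with it; the furniture and walls round the work are solid. World frame = base frame: x ahead of the robot, y to its left, z up, the work surface at z = 0. Lengths are in m, angles in rad, forces in N, time in s.
With the tool pointing down it reaches from about 0.375 to 0.975 m from the base axis. Payload 3.8 kg.
Tool frame: the origin (TCP) lies midway between the tips of the shut fingers; the grasp point (between the pads) lies 19 mm behind it; z points along the fingers, y is the line along which they close (so a half turn about z gives the same grasp; the last joint's range is limited). The gripper opens to 85 mm and grips with 20 to 120 N. Pads are 22 mm wide; open, the fingers measure 114 mm over their backs; the gripper's body (76 mm by 85 mm) begins 54 mm behind the grasp point. The pads swing forward as they close: fully open they stand 13 mm farther back than shut.
Start: joints at [1.257, 0.264, 1.604, -0, 1.274, -0.037], TCP at [0.184, 0.649, 0.231] pointing down, gripper open.
Joint ranges: [-2.63, 2.63], [-0.94, 2.18], [0.31, 2.57], [-1.31, 4.45], [0, 2.66], [-2.55, 2.55]. Speed limits (rad/s): [2.57, 2.57, 3.14, 3.14, 3.14, 3.14].

## Interface

Orientations are given as a unit quaternion [w, x, y, z].
In Python, from workcell import env gives the robot as it stands.
- The arm moves only by the tool carry_out, never from a script. Its argument "plan" is a list of rows, each an object with "slide": the shift along the tool's x, y, z as a fraction of full scale, a list of three; "delta_rot": the turn, a rotation vector about the tool's x, y, z as a fraction of full scale, a list of three. A call has 1 to 5 rows; each row shifts and turns the commanded pose from where the row before left it, along the tool's axes as they then stand; what a row does not reach is not made up. Full scale, the value 1, is 0.03 m for a shift and 0.1 rad for a turn. A row lasts 1/10 s, in which the tool goes at most 50 mm and 8.59 degrees, less where a joint would pass 70% of its speed; a pose out of reach is approached as far as the arm can. A call with a number of a shift or a turn outside -1 to 1 is refused whole. A call with a gripper value outside its range is refused whole. "grip" is the closure, from -1 (fully open) to 1 (shut), so that 0 is half open, set as the call begins (left out, the last holds). The fingers move at their own pace and stop on an object; "grip_force" is the grip in N (left out, the last holds). Time passes only in rows, so rows that do not move let the fingers close. It gives the time, the measured TCP pose, the force, the opening and the grip force at its end, in the units of the state.
- env.observe(): the state, without advancing time (a new reading comes with each control period).
- env.read_camera(name): name is "side" or "top" or "wrist"; returns a dict with "pixels" (400x640x3 uint8, red, green, blue), "range_z" (400x640 float32, m along the optical axis (not along the pixel's ray), 0 where there is no reading), "fx", "fy", "cx", "cy" (pixels), "xyz" and "attitude" of the camera in the world. Camera axes: x right, y up, looking along -z (the intrinsics and any distortion apply to the point x, -y, -z); pixel columns grow to the right and rows downward; lengths in m; the calibration is good to about 2 mm. A picture is of the moment at which its call begins.
- env.hand_in(): hands the job in; it is judged then, once.
The state is a dict: "time_s": time; "joint_pos": joint angles; "joint_velocities": joint speeds; "joint_efforts": joint torques, N m; "tool_pos": TCP position; "tcp_rot": TCP orientation; "contact_force": force on the tool from outside, world axes, zero at the start; "moment": the same for the moment, N m; "finger_gap": opening from 0.0 (shut) to 1.0 (fully open); "gripper_force": force on a finger pad.
Only numpy, scipy, OpenCV 4.12 (cv2) and the standard library are available. Lean on these libraries where they do the work, as an engineer would, in place of code of your own. Each camera call takes 0.05 s, during which the arm holds its last target. There are 200 camera calls.

## Working session

There is one attempt and no reset: what is moved stays moved. The work goes in short steps, Python scripts to look and compute and a tool call to move; the robot and the scene stay as the last step left them, time stands still between calls to the robot, and variables do not carry over. Pictures are saved under pics/ and viewed, at most 10 in all, crops included, and the job is handed in when it is done.

Besides the shell and the picture viewer there is one more tool, called after "Request:" by a JSON object that holds its "fn" and its "kwargs", one argument or row to a line. carry_out: Moves the arm, as the interface text tells. Shift numbers are shares of 0.03 m and turn numbers shares of 0.1 rad, none past 1 either way. Its arguments: {"type":"object","properties":{"plan":{"type":"array"},"grip":{"type":"number"},"grip_force":{"type":"number"}},"required":["plan"]}

```bash
ls; mkdir -p pics
cat > h.py <<'E'
import numpy as np, cv2
from scipy.spatial.transform import Rotation as R
from workcell import env
def q(a): return R.from_quat([a[1],a[2],a[3],a[0]])
def cam(n):
    c=env.read_camera(n); z=c["range_z"]; v,u=np.mgrid[0:400,0:640]
    p=np.stack([(u-c["cx"])/c["fx"]*z,-(v-c["cy"])/c["fy"]*z,-z],-1)
    c["W"]=q(c["attitude"]).apply(p.reshape(-1,3)).reshape(400,640,3)+np.array(c["xyz"])
    c["W"][z==0]=np.nan
    c["bgr"]=c["pixels"][:,:,::-1].copy(); c["hsv"]=cv2.cvtColor(c["bgr"],cv2.COLOR_BGR2HSV)
    return c
E
python3 - <<'E'
from h import *
print(env.observe())
for n in ["top","side"]:
    c=cam(n); cv2.imwrite(f"pics/{n}0.png",c["bgr"]); np.save(f"{n}0.npy",c["W"])
    print(n,c["fx"],c["cx"],c["cy"],c["xyz"],c["attitude"],[k for k in c])
E
```

```text
pics
{'time_s': 0.0, 'joint_pos': array([ 1.25711587e+00,  2.64747091e-01,  1.60538651e+00,  1.60309951e-05,
        1.27368381e+00, -3.68994546e-02]), 'joint_velocities': array([ 0.00072093, -0.00087469,  0.00158013, -0.00032241,  0.00148268,
        0.00060289]), 'joint_efforts': array([-6.09561835e-05, -5.15122175e+01, -3.67314541e+01,  2.19532365e-05,
        1.29053771e-02,  2.31479198e-06]), 'tool_pos': array([0.18422135, 0.64861439, 0.22995935]), 'tcp_rot': array([-2.01535998e-04,  1.37951432e-01,  9.90438370e-01, -1.09399604e-03]), 'contact_force': array([0.4440429 , 0.2517426 , 0.13078403]), 'moment': array([-0.03539111,  0.03586741,  0.00400211]), 'gripper_force': 0.0, 'finger_gap': 0.9999820222901584}
top 447.1567279982689 317.00437983353066 200.41050048657735 [0.33088511 0.19185185 1.09424182] [-0.70085207 -0.06892394  0.06487697  0.70699848] ['pixels', 'range_z', 'fx', 'fy', 'cx', 'cy', 'xyz', 'attitude', 'W', 'bgr', 'hsv']
side 443.20748712342004 321.07488556140083 195.68298820638609 [ 0.38566254 -0.51731475  0.65342035] [ 0.9013565   0.41253632 -0.04487291 -0.12392202] ['pixels', 'range_z', 'fx', 'fy', 'cx', 'cy', 'xyz', 'attitude', 'W', 'bgr', 'hsv']
```

View pics/top0.png

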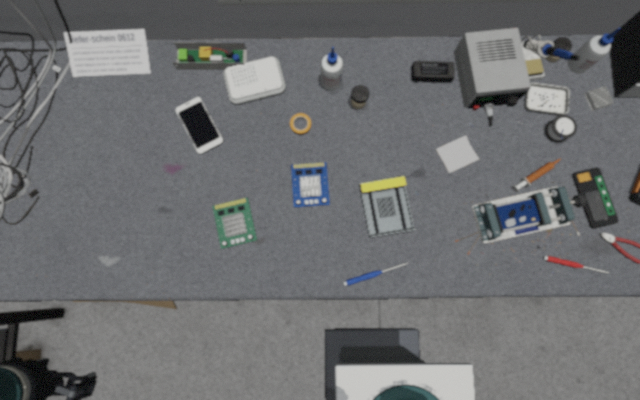

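View pics/side0.png

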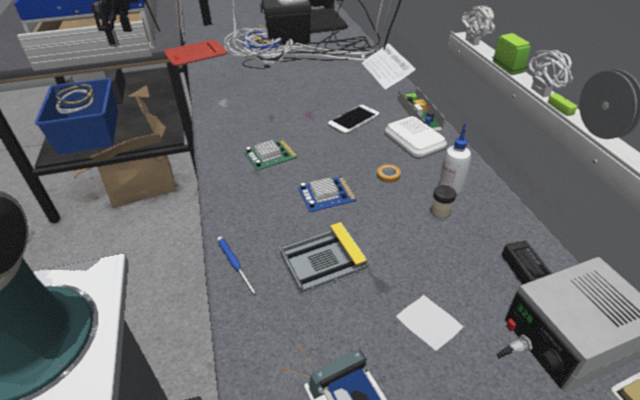

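The top view shows the green board near (235,222), the blue one near (310,185), and the tray near (387,207) with its yellow lip at (384,184). Gold edges point up in the image, which is +x. The side view agrees: green (270,152), blue (327,192), tray (325,255).

```bash
cat > meas.py <<'E'
from h import *
def plane(c,uv,z):
    d=np.array([(uv[0]-c["cx"])/c["fx"],-(uv[1]-c["cy"])/c["fy"],-1.]); d=q(c["attitude"]).apply(d); o=np.array(c["xyz"])
    return o+d*(z-o[2])/d[2]
def blob(m,box):
    k=np.zeros(m.shape,np.uint8); x0,y0,x1,y1=box; k[y0:y1,x0:x1]=m[y0:y1,x0:x1]; return k
def rect(c,m,z):
    "min-area rect of the mask cast onto plane z, in world xy"
    v,u=np.nonzero(m); P=np.array([plane(c,(a,b),z)[:2] for a,b in zip(u,v)])
    r=cv2.minAreaRect((P*1000).astype(np.float32)); return np.round(r[0],1),np.round(r[1],1),round(r[2],1),len(u)
E
python3 - <<'E'
from meas import *
for n,bx in {"top":dict(g=(205,185,265,255),b=(282,155,338,215),t=(350,165,425,245)),"side":dict(g=(235,130,305,175),b=(290,170,365,218),t=(270,215,375,295))}.items():
    c=cam(n); h=c["hsv"].astype(int); H,S,V=h[...,0],h[...,1],h[...,2]
    g=blob((H>45)&(H<90)&(S>60),bx["g"]); b=blob((H>100)&(H<130)&(S>100),bx["b"]); y=blob((H>20)&(H<35)&(S>120),bx["t"])
    gg=blob((H>15)&(H<40)&(S>60),bx["g"])
    W=c["W"]
    print(n,"green",rect(c,g,.004),"gold",rect(c,gg,.004)); print("blue",rect(c,b,.004)); print("lip",rect(c,y,.030))
    for nm,k in (("green",g),("blue",b),("lip",y)): print(nm,"z",np.nanpercentile(W[k>0][:,2],[10,50,90]).round(4),"depth centroid",np.nanmean(W[k>0],0).round(4))
    # elevated parts
    for nm in "gb":
        x0,y0,x1,y1=bx[nm]; w=W[y0:y1,x0:x1]; 
        s=w[(w[...,2]>.020)]; r=cv2.minAreaRect((s[:,:2]*1000).astype(np.float32)); print(nm,"sink",np.round(r[0]),np.round(r[1]),round(r[2],1),len(s),np.median(s[:,2]))
    x0,y0,x1,y1=bx["t"]; w=W[y0:y1,x0:x1]; s=w[w[...,2]>.008]; r=cv2.minAreaRect((s[:,:2]*1000).astype(np.float32)); print("tray",np.round(r[0]),np.round(r[1]),round(r[2],1))
    for nm in "gt":
        x0,y0,x1,y1=bx[nm]; cv2.imwrite(f"pics/c_{n}_{nm}.png",cv2.resize(c["bgr"][y0:y1,x0:x1],None,fx=5,fy=5,interpolation=cv2.INTER_NEAREST))
E
```

```text
top green (array([484.8, 401.4]), array([104.8,  88.7]), 13.4, 686) gold (array([534.3, 413.3]), array([11.1, 77. ]), 13.9, 128)
blue (array([577.8, 215. ]), array([100.2,  88.9]), 3.9, 649)
lip (array([571.9,  37.1]), array([ 21., 108.]), 8.4, 328)
green z [0.0013 0.0039 0.0065] depth centroid [0.487  0.4    0.0039]
blue z [0.0011 0.0039 0.0068] depth centroid [0.5795 0.2151 0.0039]
lip z [0.0274 0.03   0.0321] depth centroid [0.5725 0.0351 0.0296]
g sink [481. 399.] [50. 47.] 13.3 200 0.02485746498105712
b sink [567. 213.] [63. 61.] 4.0 141 0.02560995806928723
tray [521.  26.] [135. 112.] 9.1
side green (array([484.5, 399.7]), array([107.2,  90.5]), 13.7, 336) gold (array([533.3, 414. ]), array([11.6, 77.6]), 14.6, 76)
blue (array([579.6, 213.6]), array([107.7,  91.5]), 3.9, 494)
lip (array([571.1,  34. ]), array([ 24.9, 110.9]), 9.8, 513)
green z [0.0025 0.0042 0.0065] depth centroid [0.4858 0.3814 0.0044]
blue z [0.0027 0.0045 0.0063] depth centroid [0.5765 0.1966 0.0046]
lip z [0.0281 0.0305 0.0321] depth centroid [0.5728 0.0321 0.0288]
g sink [482. 399.] [51. 53.] 14.9 263 0.024995572613495054
b sink [576. 214.] [51. 50.] 3.7 353 0.02499584210161565
tray [521.  26.] [135. 113.] 9.3
```

Request:
{"fn": "carry_out", "kwargs": {
  "plan": [
    {"slide":[-0.98,-0.44,0],"delta_rot":[0,0,0]},
    {"slide":[-0.98,-0.44,0],"delta_rot":[0,0,0]},
    {"slide":[-0.98,-0.44,0],"delta_rot":[0,0,0]},
    {"slide":[-0.98,-0.44,0],"delta_rot":[0,0,0]},
    {"slide":[-0.98,-0.44,0],"delta_rot":[0,0,0]}
  ],
  "grip": -1
}}

```text
time_s: 0.7
tool_pos: [0.3085, 0.5446, 0.231]
tcp_rot: [-0.0, 0.138, 0.99, -0.0]
contact_force: [0.6, 0.0, 0.5]
finger_gap: 0.998
gripper_force: 0.0
```

Request:
{"fn": "carry_out", "kwargs": {
  "plan": [
    {"slide":[-0.98,-0.44,0],"delta_rot":[0,0,0]},
    {"slide":[-0.98,-0.44,0],"delta_rot":[0,0,0]},
    {"slide":[-0.98,-0.44,0],"delta_rot":[0,0,0]},
    {"slide":[-0.98,-0.44,0],"delta_rot":[0,0,0]},
    {"slide":[-0.98,-0.44,0],"delta_rot":[0,0,0]}
  ]
}}

```text
time_s: 1.2
tool_pos: [0.432, 0.4409, 0.2311]
tcp_rot: [-0.0, 0.138, 0.99, -0.0]
contact_force: [0.8, 0.1, 0.0]
finger_gap: 1.0
gripper_force: 0.0
```

Request:
{"fn": "carry_out", "kwargs": {
  "plan": [
    {"slide":[0,0,0.6],"delta_rot":[0,0,-0.99]},
    {"slide":[0,0,0.6],"delta_rot":[0,0,-0.99]},
    {"slide":[0,0,0.6],"delta_rot":[0,0,-0.99]},
    {"slide":[0,0,0],"delta_rot":[0,0,-0.99]},
    {"slide":[0,0,0],"delta_rot":[0,0,-0.99]}
  ]
}}

```text
time_s: 1.7
tool_pos: [0.4306, 0.4412, 0.1757]
tcp_rot: [-0.001, -0.111, 0.994, -0.001]
contact_force: [0.7, 0.4, 0.4]
finger_gap: 1.0
gripper_force: 0.0
```

```bash
cat >> meas.py <<'E'
def state():
    s=env.observe(); return s,np.array(s["tool_pos"]),q(s["tcp_rot"])
def go(p,Rt):
    "print the tool-frame shift and turn to target, in full-scale units"
    s,t,r=state(); print("t",s["time_s"],"tcp",t.round(4),"gap",s["finger_gap"],"gf",s["gripper_force"],"F",np.round(s["contact_force"],1))
    print("shift units",(r.inv().apply(np.array(p)-t)/.03).round(2),"turn units",((r.inv()*Rt).as_rotvec()/.1).round(2))
def tool(yaw,tilt=0):
    "tool pointing down: y along part y, x along -part x, tilted gold-edge-down"
    return R.from_euler("z",yaw)*R.from_euler("y",tilt)*R.from_matrix([[-1,0,0],[0,1,0],[0,0,-1.]])
E
python3 - <<'E'
from meas import *
go([.4807,.3996,.10],tool(np.radians(13.7)))
c=cam("wrist"); cv2.imwrite("pics/w1.png",c["bgr"])
h=c["hsv"].astype(int);H,S=h[...,0],h[...,1]
g=((H>45)&(H<90)&(S>60)).astype(np.uint8); print("green",rect(c,cv2.morphologyEx(g,cv2.MORPH_OPEN,np.ones((3,3))),.004))
w=c["W"]; s=w[(w[...,2]>.021)&(w[...,2]<.03)]; print("sink",np.round([c/1 for c in cv2.minAreaRect((s[:,:2]*1000).astype(np.float32))[0]]),cv2.minAreaRect((s[:,:2]*1000).astype(np.float32)))
E
```

```text
t 1.7 tcp [0.4306 0.4412 0.1757] gap 1.0003463637905627 gf 0.0 F [0.7 0.4 0.4]
shift units [-1.33 -1.72  2.52] turn units [-0.01 -0.02 -0.17]
green (array([484.7, 404.4]), array([108.9,  89.1]), 13.5, 4403)
sink [529. 309.] ((528.8512573242188, 308.7865905761719), (63.77125930786133, 267.8790283203125), 26.370222091674805)
```

View pics/w1.png

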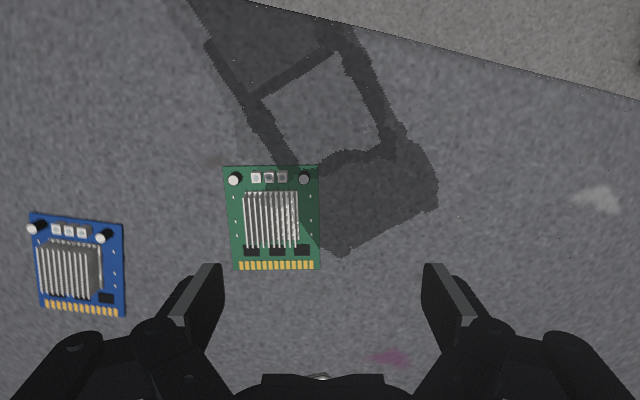

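The wrist view shows the green board at (275,215) with its gold contacts at (277,265). The fins run along board x, so closing along y grips the solid sides. Going down now.

Request:
{"fn": "carry_out", "kwargs": {
  "plan": [
    {"slide":[-0.66,-0.86,0.6],"delta_rot":[0,0,-0.17]},
    {"slide":[-0.67,-0.86,0.6],"delta_rot":[0,0,0]},
    {"slide":[0,0,0.8],"delta_rot":[0,0,0]},
    {"slide":[0,0,0.8],"delta_rot":[0,0,0]},
    {"slide":[0,0,0.8],"delta_rot":[0,0,0]}
  ]
}}

```text
time_s: 2.25
tool_pos: [0.4821, 0.4004, 0.0685]
tcp_rot: [0.0, -0.116, 0.993, 0.0]
contact_force: [0.5, -0.9, -0.2]
finger_gap: 0.997
gripper_force: 0.0
```

Run:
```python
from meas import *
go([.480,.4005,.0045],tool(np.radians(13.6)))
c=cam("wrist"); cv2.imwrite("pics/w2.png",c["bgr"])
h=c["hsv"].astype(int);H,S=h[...,0],h[...,1]
g=((H>45)&(H<90)&(S>60)).astype(np.uint8); print("green",rect(c,cv2.morphologyEx(g,cv2.MORPH_OPEN,np.ones((3,3))),.004))
```

```text
t 2.25 tcp [0.4821 0.4004 0.0685] gap 0.9970904752554437 gf 0.0 F [ 0.5 -0.9 -0.2]
shift units [0.07 0.02 2.13] turn units [ 0.    0.   -0.05]
green (array([484.3, 403.8]), array([108.1,  88.7]), 13.3, 10662)
```

View pics/w2.png

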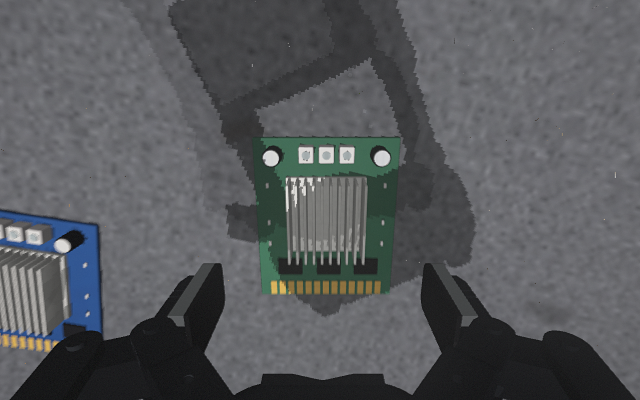

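The board is centred between the fingers: its centre is at column 327 and the finger midpoint at 323.

Request:
{"fn": "carry_out", "kwargs": {
  "plan": [
    {"slide":[0.07,0.05,0.6],"delta_rot":[0,0,0]},
    {"slide":[0,0,0.6],"delta_rot":[0,0,0]},
    {"slide":[0,0,0.6],"delta_rot":[0,0,0]},
    {"slide":[0,0,0.33],"delta_rot":[0,0,0]},
    {"slide":[0,0,0],"delta_rot":[0,0,0]}
  ]
}}

```text
time_s: 2.8
tool_pos: [0.4782, 0.4009, 0.004]
tcp_rot: [-0.001, -0.117, 0.993, -0.001]
contact_force: [-0.6, 0.2, 0.5]
finger_gap: 1.002
gripper_force: 0.0
```

Request:
{"fn": "carry_out", "kwargs": {
  "plan": [
    {"slide":[0,0,0],"delta_rot":[0,0,0]},
    {"slide":[0,0,0],"delta_rot":[0,0,0]},
    {"slide":[0,0,0],"delta_rot":[0,0,0]},
    {"slide":[0,0,0],"delta_rot":[0,0,0]},
    {"slide":[0,0,0],"delta_rot":[0,0,0]}
  ],
  "grip": 1,
  "grip_force": 60
}}

```text
time_s: 3.3
tool_pos: [0.4805, 0.4025, 0.0071]
tcp_rot: [0.001, -0.117, 0.993, 0.001]
contact_force: [-0.1, -1.1, 6.2]
finger_gap: 0.57
gripper_force: 65.4
```

Request:
{"fn": "carry_out", "kwargs": {
  "plan": [
    {"slide":[0,0,0],"delta_rot":[0,0,0]},
    {"slide":[0,0,0],"delta_rot":[0,0,0]},
    {"slide":[0,0,0],"delta_rot":[0,0,0]}
  ]
}}

```text
time_s: 3.6
tool_pos: [0.4805, 0.4025, 0.0071]
tcp_rot: [0.001, -0.117, 0.993, 0.001]
contact_force: [0.2, 0.1, 6.4]
finger_gap: 0.565
gripper_force: 65.4
```

Request:
{"fn": "carry_out", "kwargs": {
  "plan": [
    {"slide":[0,0,-0.3],"delta_rot":[0,0,0]},
    {"slide":[0,0,-0.8],"delta_rot":[0,0,0]},
    {"slide":[0,0,-0.8],"delta_rot":[0,0,0]},
    {"slide":[0,0,-0.8],"delta_rot":[0,0,0]},
    {"slide":[0,0,-0.8],"delta_rot":[0,0,0]}
  ]
}}

```text
time_s: 4.1
tool_pos: [0.4785, 0.4011, 0.1109]
tcp_rot: [-0.001, -0.117, 0.993, -0.0]
contact_force: [0.8, 1.2, -2.4]
finger_gap: 0.574
gripper_force: 64.5
```

Request:
{"fn": "carry_out", "kwargs": {
  "plan": [
    {"slide":[0,0,-0.5],"delta_rot":[0,0,0]},
    {"slide":[0,0,0],"delta_rot":[0,0,0]},
    {"slide":[0,0,0],"delta_rot":[0,0,0]}
  ]
}}

```text
time_s: 4.4
tool_pos: [0.4789, 0.4013, 0.1248]
tcp_rot: [-0.0, -0.117, 0.993, -0.0]
contact_force: [-0.3, -0.4, -2.6]
finger_gap: 0.569
gripper_force: 64.6
```

Run:
```python
from meas import *
go([.48,.4,.12],tool(np.radians(13.6)))
c=cam("wrist"); cv2.imwrite("pics/w3.png",c["bgr"])
s,t,r=state(); h=c["hsv"].astype(int);H,S=h[...,0],h[...,1]
g=((H>45)&(H<90)&(S>60)).astype(np.uint8); g=cv2.erode(g,np.ones((3,3)))
P=r.inv().apply(c["W"][g>0]-t); P=P[(abs(P[:,0])<.1)&(abs(P[:,1])<.08)&(abs(P[:,2])<.05)]
A=np.c_[P[:,:2],np.ones(len(P))]; k=np.linalg.lstsq(A,P[:,2],rcond=None)[0]; print("board plane in tool z=ax+by+c",k.round(4),len(P))
print("x",np.percentile(P[:,0],[1,99]),"y",np.percentile(P[:,1],[1,99]),cv2.minAreaRect((P[:,:2]*1000).astype(np.float32)))
```

```text
t 4.4 tcp [0.4789 0.4013 0.1248] gap 0.5693856195229492 gf 64.61314558982849 F [-0.3 -0.4 -2.6]
shift units [-0.02 -0.05  0.16] turn units [-0.   -0.01 -0.02]
board plane in tool z=ax+by+c [-0.0006  0.0003  0.0027] 10459
x [-0.04995595  0.0483618 ] y [-0.04245873  0.04457951] ((-5.611198425292969, 1.2638092041015625), (88.6681900024414, 109.01918029785156), 89.88861846923828)
```

View pics/w3.png

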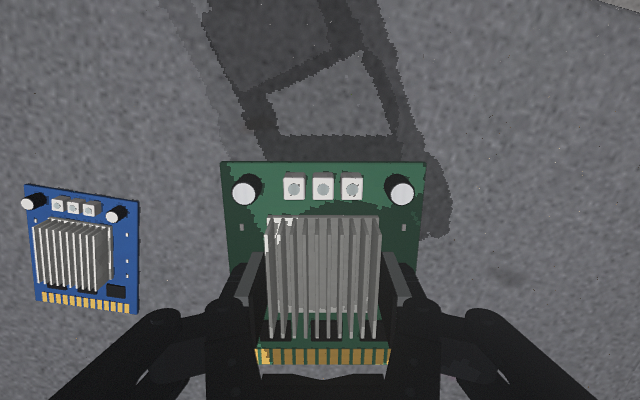

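The wrist view shows the board held flat, with the sink between the pads at (323,265) and the gold edge near row 355. In the tool frame the edge is at (-60.6, 1.2, 4.7) mm. Next I work out the waypoints.

```bash
cat >> meas.py <<'E'
TO=np.array([.521,.026,0]); TY=np.radians(9.2); TR=R.from_euler("z",TY); EDGE=np.array([-.0606,.0012,.0047])
def edge(x,z,tilt,y=0):
    Rt=tool(TY,tilt); return TO+TR.apply([x,y,z])-Rt.apply(EDGE),Rt
def where():
    s,t,r=state(); e=TR.inv().apply(t+r.apply(EDGE)-TO); print("edge in tray",e.round(4),"tilt",np.arccos(-r.as_matrix()[2,2]).round(3))
E
python3 - <<'E'
from meas import *
p,r=edge(.030,.06,0); go(p,r); where()
p,r=edge(.030,.06,.26); go(p,r); print(p)
E
```

```text
t 4.45 tcp [0.4783 0.4009 0.1239] gap 0.5684152075024229 gf 64.60122585296631 F [-1.   0.2 -1.2]
shift units [  2.55 -12.45   1.99] turn units [-0.01 -0.02  0.75]
edge in tray [0.0782 0.3826 0.1191] tilt 0.002
t 4.45 tcp [0.4783 0.4009 0.1239] gap 0.5684152075024229 gf 64.60122585296631 F [-1.   0.2 -1.2]
shift units [  2.44 -12.46   1.48] turn units [-0.11  2.58  0.74]
[0.49418879 0.02044189 0.08012111]
```

Request:
{"fn": "carry_out", "kwargs": {
  "plan": [
    {"slide":[0.17,-0.83,0],"delta_rot":[0,0,0]},
    {"slide":[0.17,-0.83,0],"delta_rot":[0,0,0]},
    {"slide":[0.17,-0.83,0],"delta_rot":[0,0,0]},
    {"slide":[0.17,-0.83,0],"delta_rot":[0,0,0]},
    {"slide":[0.17,-0.83,0],"delta_rot":[0,0,0]}
  ]
}}

```text
time_s: 4.95
tool_pos: [0.482, 0.273, 0.1231]
tcp_rot: [-0.002, -0.117, 0.993, -0.001]
contact_force: [0.9, -0.3, -2.4]
finger_gap: 0.569
gripper_force: 64.5
```

Request:
{"fn": "carry_out", "kwargs": {
  "plan": [
    {"slide":[0.17,-0.83,0],"delta_rot":[0,0,0]},
    {"slide":[0.17,-0.83,0],"delta_rot":[0,0,0]},
    {"slide":[0.17,-0.83,0],"delta_rot":[0,0,0]},
    {"slide":[0.17,-0.83,0],"delta_rot":[0,0,0]},
    {"slide":[0.17,-0.83,0],"delta_rot":[0,0,0]}
  ]
}}

```text
time_s: 5.45
tool_pos: [0.4862, 0.1462, 0.1234]
tcp_rot: [-0.002, -0.117, 0.993, -0.0]
contact_force: [0.4, -0.1, -2.5]
finger_gap: 0.571
gripper_force: 64.5
```

Request:
{"fn": "carry_out", "kwargs": {
  "plan": [
    {"slide":[0.17,-0.83,0],"delta_rot":[0,0,0]},
    {"slide":[0.17,-0.83,0],"delta_rot":[0,0,0]},
    {"slide":[0.17,-0.83,0],"delta_rot":[0,0,0]},
    {"slide":[0.17,-0.83,0],"delta_rot":[0,0,0]},
    {"slide":[0.17,-0.83,0],"delta_rot":[0,0,0]}
  ]
}}

```text
time_s: 5.95
tool_pos: [0.4903, 0.0196, 0.1235]
tcp_rot: [-0.002, -0.117, 0.993, 0.0]
contact_force: [-0.0, 0.3, -2.3]
finger_gap: 0.57
gripper_force: 64.5
```

Request:
{"fn": "carry_out", "kwargs": {
  "plan": [
    {"slide":[0,0,0],"delta_rot":[0,0,0.75]},
    {"slide":[0,0,0],"delta_rot":[0,0.65,0]},
    {"slide":[0,0,0],"delta_rot":[0,0.65,0]},
    {"slide":[0,0,0],"delta_rot":[0,0.65,0]},
    {"slide":[0,0,0],"delta_rot":[0,0.65,0]}
  ]
}}

```text
time_s: 6.45
tool_pos: [0.4908, 0.0205, 0.1238]
tcp_rot: [-0.132, -0.079, 0.988, -0.01]
contact_force: [-0.4, 0.4, -1.9]
finger_gap: 0.573
gripper_force: 64.6
```

Request:
{"fn": "carry_out", "kwargs": {
  "plan": [
    {"slide":[0,0,0],"delta_rot":[0,0,0]},
    {"slide":[0,0,0],"delta_rot":[0,0,0]}
  ]
}}

```text
time_s: 6.65
tool_pos: [0.4911, 0.0206, 0.1238]
tcp_rot: [-0.13, -0.079, 0.988, -0.01]
contact_force: [-0.9, -0.4, -2.4]
finger_gap: 0.567
gripper_force: 64.6
```

Run:
```python
from meas import *
where()
p,r=edge(.030,.06,.26); go(p,r)
for n in ("side","top"):
    c=cam(n); h=c["hsv"].astype(int); H,S=h[...,0],h[...,1]
    if n=="side": cv2.imwrite("pics/s4.png",cv2.resize(c["bgr"][130:330,200:460],None,fx=3,fy=3))
    W=c["W"]
    y=((H>20)&(H<35)&(S>120)&(abs(W[...,1]-.035)<.08)&(W[...,2]>.026)&(W[...,2]<.035)&(W[...,0]>.54)&(W[...,0]<.61)).astype(np.uint8)
    print(n,"lip",rect(c,y,.03))
    g=cv2.erode(((H>45)&(H<90)&(S>60)&(W[...,2]>.03)&(W[...,2]<.15)&(abs(W[...,1])<.1)).astype(np.uint8),np.ones((2,2)))>0
    s,t,r=state(); P=r.inv().apply(W[g]-t); P=P[(abs(P[:,0])<.08)&(abs(P[:,1])<.06)&(abs(P[:,2]-.003)<.01)]; print("board in tool",P.mean(0).round(4),np.percentile(P,[2,98],axis=0).round(4),len(P))
```

```text
edge in tray [0.0269 0.0007 0.1035] tilt 0.262
t 6.65 tcp [0.4911 0.0206 0.1238] gap 0.5673069647111131 gf 64.55137610435486 F [-0.9 -0.4 -2.4]
shift units [-0.47 -0.02  1.38] turn units [ 0.01 -0.02 -0.  ]
side lip (array([574.1,  31.7]), array([ 22.3, 104.4]), 9.2, 326)
board in tool [ 0.0045 -0.0319  0.0029] [[-0.0463 -0.0466  0.0009]
 [ 0.0482  0.0323  0.0053]] 432
top lip (array([570.4,  57.6]), array([22.1, 62.5]), 9.1, 203)
board in tool [0.0245 0.0311 0.0039] [[-0.0021  0.0107  0.0006]
 [ 0.0481  0.0403  0.0074]] 125
```

View pics/s4.png

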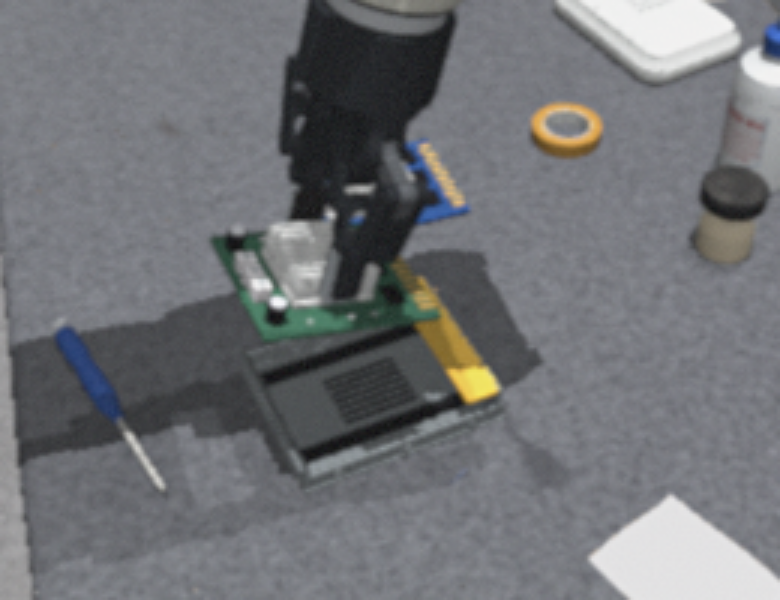

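The side view shows the board tilted above the tray, gold edge low at crop (420,285) beside the yellow lip (465,350), and still rigid in the grip. Next I compute the waypoints for lowering, pushing in and laying flat.

Run:
```python
from meas import *
p,r=edge(.030,.0145,.262); go(p,r)
```

```text
t 6.75 tcp [0.4909 0.0206 0.1247] gap 0.5682229109339137 gf 64.55140471458435 F [ 1.3 -0.7 -1.7]
shift units [-0.88 -0.02  2.87] turn units [ 0.    0.01 -0.  ]
```

Request:
{"fn": "carry_out", "kwargs": {
  "plan": [
    {"slide":[-0.18,0,0.6],"delta_rot":[0,0,0]},
    {"slide":[-0.18,0,0.6],"delta_rot":[0,0,0]},
    {"slide":[-0.18,0,0.6],"delta_rot":[0,0,0]},
    {"slide":[-0.18,0,0.55],"delta_rot":[0,0,0]},
    {"slide":[-0.16,0,0.5],"delta_rot":[0,0,0]}
  ]
}}

```text
time_s: 7.25
tool_pos: [0.4948, 0.0211, 0.0354]
tcp_rot: [-0.129, -0.079, 0.988, -0.01]
contact_force: [-0.1, -0.4, -2.3]
finger_gap: 0.569
gripper_force: 64.6
```

Request:
{"fn": "carry_out", "kwargs": {
  "plan": [
    {"slide":[0,0,0],"delta_rot":[0,0,0]},
    {"slide":[0,0,0],"delta_rot":[0,0,0]}
  ]
}}

```text
time_s: 7.45
tool_pos: [0.495, 0.0211, 0.0361]
tcp_rot: [-0.129, -0.079, 0.988, -0.01]
contact_force: [-0.4, 0.2, -2.6]
finger_gap: 0.573
gripper_force: 64.5
```

Run:
```python
from meas import *
where()
p,r=edge(.054,.0145,.262); go(p,r)
c=cam("side"); cv2.imwrite("pics/s5.png",cv2.resize(c["bgr"][180:320,250:420],None,fx=4,fy=4))
```

```text
edge in tray [0.0309 0.0005 0.0159] tilt 0.26
t 7.45 tcp [0.495  0.0211 0.0361] gap 0.5729150035628844 gf 64.54179883003235 F [-0.4  0.2 -2.6]
shift units [-0.76 -0.02 -0.16] turn units [ 0.    0.02 -0.  ]
```

View pics/s5.png

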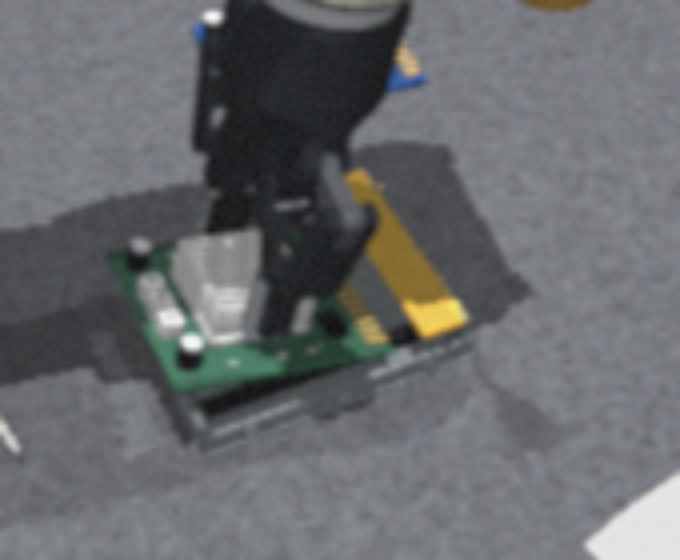

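The gold edge at crop (365,320) sits low between the side walls, just short of the lip. Pushing it under.

Request:
{"fn": "carry_out", "kwargs": {
  "plan": [
    {"slide":[-0.2,0,-0.04],"delta_rot":[0,0,0]},
    {"slide":[-0.2,0,-0.04],"delta_rot":[0,0,0]},
    {"slide":[-0.2,0,-0.04],"delta_rot":[0,0,0]},
    {"slide":[-0.16,0,-0.04],"delta_rot":[0,0,0]},
    {"slide":[0,0,0],"delta_rot":[0,0,0]}
  ]
}}

```text
time_s: 8.0
tool_pos: [0.5196, 0.025, 0.0349]
tcp_rot: [-0.129, -0.079, 0.988, -0.01]
contact_force: [0.1, 1.0, -2.3]
finger_gap: 0.566
gripper_force: 64.5
```

Request:
{"fn": "carry_out", "kwargs": {
  "plan": [
    {"slide":[0,0,0],"delta_rot":[0,0,0]},
    {"slide":[0,0,0],"delta_rot":[0,0,0]}
  ]
}}

```text
time_s: 8.2
tool_pos: [0.518, 0.0249, 0.0346]
tcp_rot: [-0.13, -0.079, 0.988, -0.01]
contact_force: [-1.1, 0.7, -1.3]
finger_gap: 0.567
gripper_force: 64.5
```

Run:
```python
from meas import *
where()
for k in (.2,.13,.06,0): p,r=edge(.054,.0145,k); go(p,r)
c=cam("side"); cv2.imwrite("pics/s6.png",cv2.resize(c["bgr"][180:320,250:420],None,fx=4,fy=4))
```

```text
edge in tray [0.0542 0.0005 0.0144] tilt 0.261
t 8.2 tcp [0.518  0.0249 0.0346] gap 0.5665002296324503 gf 64.54197406768799 F [-1.1  0.7 -1.3]
shift units [ 0.01 -0.02  0.12] turn units [ 0.   -0.61 -0.  ]
t 8.2 tcp [0.518  0.0249 0.0346] gap 0.5665002296324503 gf 64.54197406768799 F [-1.1  0.7 -1.3]
shift units [ 0.01 -0.02  0.26] turn units [ 0.   -1.31 -0.  ]
t 8.2 tcp [0.518  0.0249 0.0346] gap 0.5665002296324503 gf 64.54197406768799 F [-1.1  0.7 -1.3]
shift units [-0.   -0.02  0.41] turn units [ 0.   -2.01 -0.  ]
t 8.2 tcp [0.518  0.0249 0.0346] gap 0.5665002296324503 gf 64.54197406768799 F [-1.1  0.7 -1.3]
shift units [-0.02 -0.02  0.53] turn units [ 0.   -2.61 -0.  ]
```

View pics/s6.png

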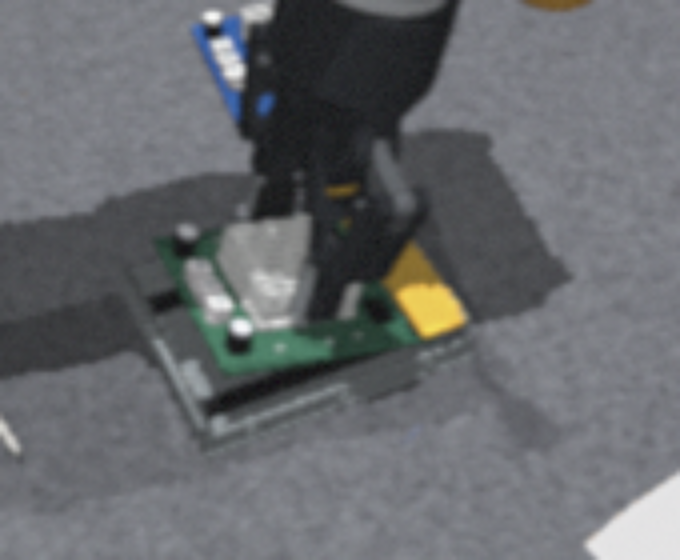

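The gold contacts are now hidden under the lip at crop (430,295), with no contact force. I rotate the other edge down about the gold edge.

Request:
{"fn": "carry_out", "kwargs": {
  "plan": [
    {"slide":[0.01,0,0.13],"delta_rot":[0,-0.65,0]},
    {"slide":[0.01,0,0.13],"delta_rot":[0,-0.65,0]},
    {"slide":[0.01,0,0.13],"delta_rot":[0,-0.65,0]},
    {"slide":[0.01,0,0.13],"delta_rot":[0,-0.65,0]},
    {"slide":[0,0,0],"delta_rot":[0,0,0]}
  ]
}}

```text
time_s: 8.75
tool_pos: [0.5112, 0.0241, 0.0186]
tcp_rot: [-0.002, -0.08, 0.997, 0.0]
contact_force: [0.0, -0.0, -3.4]
finger_gap: 0.57
gripper_force: 64.6
```

Request:
{"fn": "carry_out", "kwargs": {
  "plan": [
    {"slide":[0,0,0],"delta_rot":[0,0,0]},
    {"slide":[0,0,0],"delta_rot":[0,0,0]}
  ]
}}

```text
time_s: 8.95
tool_pos: [0.5158, 0.0243, 0.0201]
tcp_rot: [0.0, -0.08, 0.997, -0.0]
contact_force: [0.3, 0.3, -2.7]
finger_gap: 0.566
gripper_force: 64.6
```

Run:
```python
from meas import *
where()
p,r=edge(.055,.0120,0); go(p,r)
```

```text
edge in tray [0.0552 0.0003 0.0155] tilt 0.0
t 8.95 tcp [0.5158 0.0243 0.0201] gap 0.5662342877230022 gf 64.55382585525513 F [ 0.3  0.3 -2.7]
shift units [ 0.01 -0.01  0.11] turn units [-0.  0. -0.]
```

Level and still held, with the edge at x 55 mm. Lowering the last 3 mm onto the rails.

Request:
{"fn": "carry_out", "kwargs": {
  "plan": [
    {"slide":[0,0,0.05],"delta_rot":[0,0,0]},
    {"slide":[0,0,0.05],"delta_rot":[0,0,0]},
    {"slide":[0,0,0.02],"delta_rot":[0,0,0]},
    {"slide":[0,0,0],"delta_rot":[0,0,0]},
    {"slide":[0,0,0],"delta_rot":[0,0,0]}
  ]
}}

```text
time_s: 9.45
tool_pos: [0.5158, 0.0243, 0.0171]
tcp_rot: [0.0, -0.08, 0.997, -0.0]
contact_force: [-2.1, 0.3, 5.9]
finger_gap: 0.571
gripper_force: 65.6
```

Run:
```python
from meas import *
where()
p,r=edge(.055,.0120,0); go(p,r)
```

```text
edge in tray [0.0552 0.0004 0.0124] tilt 0.001
t 9.45 tcp [0.5158 0.0243 0.0171] gap 0.5708865835555967 gf 65.55662155151367 F [-2.1  0.3  5.9]
shift units [ 0.01 -0.01  0.01] turn units [-0.    0.01 -0.  ]
```

The rails are carrying it at about 8 N. Releasing and backing off straight up.

Request:
{"fn": "carry_out", "kwargs": {
  "plan": [
    {"slide":[0,0,0],"delta_rot":[0,0,0]},
    {"slide":[0,0,0],"delta_rot":[0,0,0]},
    {"slide":[0,0,0],"delta_rot":[0,0,0]},
    {"slide":[0,0,0],"delta_rot":[0,0,0]},
    {"slide":[0,0,0],"delta_rot":[0,0,0]}
  ],
  "grip": -0.7
}}

```text
time_s: 9.95
tool_pos: [0.5146, 0.0243, 0.0158]
tcp_rot: [-0.0, -0.08, 0.997, -0.0]
contact_force: [-0.4, -0.5, -0.1]
finger_gap: 0.852
gripper_force: 0.0
```

Request:
{"fn": "carry_out", "kwargs": {
  "plan": [
    {"slide":[0,0,-0.3],"delta_rot":[0,0,0]},
    {"slide":[0,0,-0.6],"delta_rot":[0,0,0]},
    {"slide":[0,0,-0.9],"delta_rot":[0,0,0]},
    {"slide":[0,0,-0.9],"delta_rot":[0,0,0]},
    {"slide":[0,0,-0.9],"delta_rot":[0,0,0]}
  ]
}}

```text
time_s: 10.45
tool_pos: [0.5147, 0.0243, 0.1256]
tcp_rot: [0.0, -0.08, 0.997, -0.0]
contact_force: [1.2, -0.4, 0.5]
finger_gap: 0.849
gripper_force: 0.0
```

Request:
{"fn": "carry_out", "kwargs": {
  "plan": [
    {"slide":[0,0,0],"delta_rot":[0,0,0]},
    {"slide":[0,0,0],"delta_rot":[0,0,0]},
    {"slide":[0,0,0],"delta_rot":[0,0,0]}
  ]
}}

```text
time_s: 10.75
tool_pos: [0.5138, 0.0243, 0.1232]
tcp_rot: [-0.001, -0.08, 0.997, 0.0]
contact_force: [-0.4, -0.1, -0.2]
finger_gap: 0.851
gripper_force: 0.0
```

Run:
```python
from meas import *
go([0.5,0,.1],tool(TY))
c=cam("wrist"); cv2.imwrite("pics/w7.png",c["bgr"]); W=c["W"]
h=c["hsv"].astype(int);H,S=h[...,0],h[...,1]
g=cv2.erode(((H>45)&(H<90)&(S>60)&(W[...,2]<.05)).astype(np.uint8),np.ones((3,3)))>0
P=TR.inv().apply(W[g]-TO); P=P[(abs(P[:,0])<.08)&(abs(P[:,1])<.06)]
k=np.linalg.lstsq(np.c_[P[:,:2],np.ones(len(P))],P[:,2],rcond=None)[0]; print("plane",k.round(4),len(P))
print(cv2.minAreaRect((P[:,:2]*1000).astype(np.float32)),"x",P[:,0].min(),P[:,0].max())
```

```text
t 10.75 tcp [0.5138 0.0243 0.1232] gap 0.8506309490543984 gf 0.0 F [-0.4 -0.1 -0.2]
shift units [ 0.58 -0.73  0.77] turn units [ 0.   -0.02 -0.  ]
plane [-0.0004 -0.0002  0.0135] 5550
((-3.321453094482422, -0.10509109497070312), (88.02323913574219, 102.06588745117188), 89.8407974243164) x -0.05439260420843483 0.047590859621219235
```

View pics/w7.png

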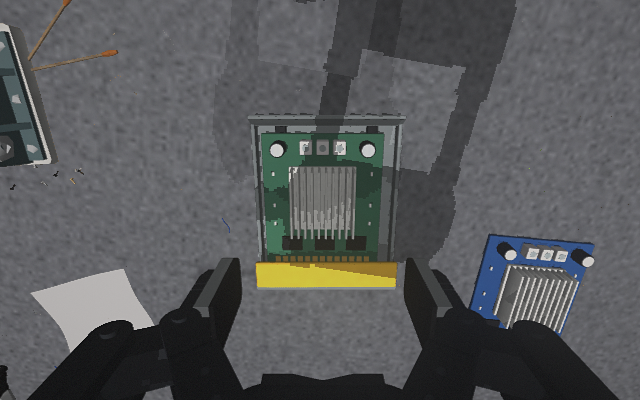

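The board lies flat in the tray: its top is at z 13.5 mm, level, turned by about 0, and the near edge is at x -54.4, so the gold edge is at about x 55. The contacts at (322,260) run under the lip. Handing in.

```bash
python3 -c "
from workcell import env
print(env.hand_in())"
```

```text
the job is handed in; nothing more can be done
None
```

The green board lies flat on the tray's rails with its gold edge about 14 mm under the yellow lip, the gripper is clear, the blue board was not touched, and the job was handed in at about 11 s (no verdict was shown).

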